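# Load a keyed ribbon reel on the winder and hold it home

## Robot

A 7-joint arm with a two-finger parallel gripper is mounted at the origin on the work surface. World frame = base frame: x ahead of the robot, y to its left, z up, the work surface at z = 0. Lengths are in m, angles in rad, forces in N, time in s.
With the tool pointing down it reaches from about 0.35 to 0.9 m from the base axis. Payload 8.1 kg.
Tool frame: the origin (TCP) lies midway between the tips of the shut fingers; the grasp point (between the pads) lies arm.tcp_to_grasp behind it (arm.tcp_to_grasp is the distance from the TCP to the grasp point, in m); z points along the fingers, y is the line along which they close (so a half turn about z gives the same grasp; the last joint's range is limited). The gripper opens to 92 mm and grips with 3 to 60 N. Pads are 19 mm wide; open, the fingers measure 130 mm over their backs; the gripper's body (75 mm by 190 mm) begins 47 mm behind the grasp point.
Start: joints at [-1.349, 0.434, 0.025, 1.573, -0.012, 1.134, -0.075], TCP at [0.199, 0.592, 0.227] pointing down, gripper open.
Joint ranges: [-2.62, 2.62], [-0.44, 2.09], [-1.27, 1.32], [0.08, 2.57], [-1.32, 4.46], [0.12, 2], [-2.74, 2.74]. Speed limits (rad/s): [2.22, 2.22, 3.01, 3.01, 3.14, 3.14, 3.14].

## Interface

Orientations are given as a rotation vector (axis times angle).
In Python, from cell import observe, get_image, arm gives the robot as it stands. The module is installed in compiled form; this text tells all that it offers.
- The arm moves only by the tool drive_tool, never from a script. Its argument "steps" is a list of rows, each a list of 5 numbers: the closure, from 0 (fully open) to 1 (shut), then the shift along the world's x, y, z in mm, then the turn about the world's z in rad. In form: [[hand, x, y, z, roll], ...]. A call has 1 to 20 rows; each row shifts and turns the commanded pose from where the row before left it; what a row does not reach is not made up. A row lasts 1/12 s, in which the tool goes at most 41.7 mm and 7.16 degrees, less where a joint would pass 70% of its speed; a pose out of reach is approached as far as the arm can. A call with a gripper value outside its range is refused whole. The fingers move at their own pace and stop on an object; "grip_force" is the grip in N (left out, the last holds). Time passes only in rows, so rows that do not move let the fingers close. It gives the time, the measured TCP pose, the force, the opening and the grip force at its end, in the units of the state.
- observe(): the state, without advancing time (a new reading comes with each control period).
- get_image(name): name is "scene" or "top" or "wrist"; returns a dict with "image" (420x560x3 uint8, red, green, blue), "vfov" (degrees; the focal length in pixels is half the picture's height over the tangent of half this angle, whatever the lens; pixels are square), "cx", "cy" (the principal point, pixels), "xyz" and "attitude" of the camera in the world. Camera axes: x right, y down, z forward; pixel columns grow to the right and rows downward; lengths in m; the calibration is good to about 2 mm. A picture is of the moment at which its call begins. There is no depth.
- arm.sign_off(): hands the job in; it is judged then, once.
The state is a dict: "clock": time; "joints": joint angles; "dq": joint speeds; "joint_efforts": joint torques, N m; "position": TCP position; "ee_rot": TCP orientation; "force": force on the tool from outside, world axes, zero at the start; "ft_torque": the same for the moment, N m; "width": opening from 0.0 (shut) to 1.0 (fully open); "gripper_force": force on a finger pad.
Only numpy, scipy, OpenCV 4.12 (cv2) and the standard library are available. Lean on these libraries where they do the work, as an engineer would, in place of code of your own. Each camera call takes 0.05 s, during which the arm holds its last target. There are 200 camera calls.

## Task

Lift the copper reel with the flat tab on top out of its stand and push its shaft into the hub of the winder, turning it until the two keys slip into the keyways, then keep pushing against the ejector spring until the reel's lower flange sits flush on the hub. Finish while still holding the reel by its tab and pressing it fully home (it is going to be locked by somebody else); leave everything else on the bench where it is.

Things in the scene. Friction and masses are not known exactly. Their poses are not given: they have to be found in the camera images.
- reel_tab (a point): Centre of the flat upright tab on top of the keyed reel: the place to grip. Aluminium plate 40 mm long (its x), 12 mm thick (its y, the direction to pinch), 45 mm high (its z, up). Below it the upper flange, 60 mm across, its top 22.5 mm below this point. The reel (0.2 to 0.34 kg, 118 mm high) is copper ribbon between two aluminium flanges with a steel shaft below. Same after half a turn.
- reel_shoulder (a point): Centre of the underside of the keyed reel's lower flange (60 mm across), on the reel's axis, 55.5 mm below the tab's centre and 40 mm above the shaft's tip; same axes as the tab.
- reel_tip (a point): Lower end of the keyed reel's shaft, 95.5 mm below the tab's centre. The first 12 mm are round, 16 mm in diameter, chamfered over the last 4 mm; above, up to the lower flange, the shaft carries two opposite keys 28 mm long, 5 mm wide, 26 mm over both, along +x and -x, in line with the tab's length.
- hub_mouth (a point): Centre of the winder hub's top face, at the mouth of the bore. The bore is 18 mm in diameter with two opposite keyways along this frame's +x and -x, 7 mm wide, 29 mm over both, open at the top and as deep as the bore. z is up. Same after half a turn. Keys out of line with the keyways ride on the top face, with the shaft's tip 12 mm inside the bore.
- winder: The winder: a round grey drive head 96 mm across, bolted down, with an aluminium toothed belt pulley 88 mm across and in its middle a steel hub 50 mm across, its top 75 mm above the bench and 9 mm above the pulley's rim. Nothing of it turns. Origin under its centre.
- ejector (a joint): How far the brass spring ejector in the bore is pressed down, m: 0 at rest, when its face is 28 mm below the hub's top; 0.012 when the lower flange is flush on the hub (stop at 0.0135). The spring pushes back with 4.5 N at rest and about 10 N at 0.012, more than the reel weighs, so the reel rises if it is let go.
- stand_a: Wooden stand of the keyed reel, a fixed round cup 52 mm across and 45 mm high with a hole 32 mm across: the reel's lower flange rests on its rim, its shaft hangs in the hole, tip 5 mm above the bench; it may be turned any way. Origin under its centre.
- spare: Bystander: a second copper ribbon reel of the same diameter (60 mm flanges) in the other stand, with a round knob 28 mm across on top and no keys; origin at the tip of its shaft.
- tape: Bystander: a ring 90 mm across, 25 mm high; origin under its centre.
- tin: Bystander: a small round tin 56 mm across, 35 mm high; origin under its centre.
- knife: Bystander: a closed pocket knife 105 x 22 x 12 mm, long along its y; origin under its centre.
- screwdriver: Bystander: a screwdriver 170 mm long lying along its x; origin underneath.
- brush: Bystander: a small brush 150 mm long lying along its x; origin underneath.
- clamp: Bystander: a steel block 50 x 35 x 20 mm with a 14 mm pin on top, 42 mm high in all; origin under its centre.
Things that resemble listed ones, but are neither listed nor needed, are in the scene too. What is shaped like the part that bears reel_tab but red is not meant.

How it is judged:
By the outcome, as a careful person would: the job done as asked, in the order asked, and still so for the second after the job is handed in, while the arm keeps its last pose, push and grip.
It also fails if it takes over 38 s, if anything falls off the work surface, if the arm or the gripper's body presses on something with over 40 N, if the wrist force passes 120 N, or if a joint passes its speed limit or range.

## Working session

There is one attempt and no reset: what is moved stays moved. The work goes in short steps, Python scripts to look and compute and a tool call to move; the robot and the scene stay as the last step left them, time stands still between calls to the robot, and variables do not carry over. Pictures are saved under pics/ and viewed, at most 10 in all, crops included, and the job is handed in when it is done.

Besides the shell and the picture viewer there is one more tool, called after "Emit:" by a JSON object that holds its "api" and its "payload". drive_tool: Moves the arm, as the interface text tells. Its arguments: {"type":"object","properties":{"steps":{"type":"array"},"grip_force":{"type":"number"}},"required":["steps"]}

```bash
mkdir -p pics; cat > h.py <<'E'
import numpy as np, cv2
from scipy.spatial.transform import Rotation as R
from cell import observe, get_image, arm
def rot(a):
    a=np.array(a,float)
    return a if a.shape==(3,3) else R.from_rotvec(a).as_matrix()
def ray(c,u,v):
    f=c["image"].shape[0]/2/np.tan(np.radians(c["vfov"])/2)
    d=rot(c["attitude"])@np.array([(u-c["cx"])/f,(v-c["cy"])/f,1]); return np.array(c["xyz"]),d
def onz(c,u,v,z):
    o,d=ray(c,u,v); return (o+d*(z-o[2])/d[2])
def proj(c,p):
    f=c["image"].shape[0]/2/np.tan(np.radians(c["vfov"])/2)
    q=rot(c["attitude"]).T@(np.array(p)-np.array(c["xyz"])); return f*q[0]/q[2]+c["cx"],f*q[1]/q[2]+c["cy"]
def save(n,im): cv2.imwrite("pics/"+n,im[:,:,::-1])
E
python3 - <<'E'
from h import *
import pickle
print(observe(), arm.tcp_to_grasp)
for n in("scene","top","wrist"):
    c=get_image(n); pickle.dump(c,open(n+".pkl","wb")); save(n+"0.png",c["image"]); print(n,c["vfov"],c["cx"],c["cy"],c["xyz"],c["attitude"])
E
```

```text
{'clock': 0.0, 'joints': array([-1.34859066,  0.43525032,  0.02495673,  1.57408479, -0.01160539,
        1.13398653, -0.0750735 ]), 'dq': array([-0.00050439, -0.00017764, -0.00050846,  0.00071776,  0.00109159,
        0.0004655 , -0.00049229]), 'joint_efforts': array([ 1.85463236e-04, -6.67855167e+01,  9.84759182e-01, -3.14450705e+01,
       -6.05320581e-02,  4.27888229e-02,  2.03947584e-04]), 'position': array([0.1993352 , 0.5918285 , 0.22593255]), 'ee_rot': array([-5.07991136e-01, -3.10012292e+00,  2.48041314e-03]), 'force': array([ 0.34244081, -0.38732852,  0.30194743]), 'ft_torque': array([0.0035815 , 0.01280906, 0.01032023]), 'gripper_force': 0.0, 'width': 1.0035343627720952} 0.0188
scene 50.01336022373211 269.06755842546113 215.51053562052195 [ 1.19675457 -0.75997824  0.74806252] [-2.0551194  -0.81202974  0.42511875]
top 47.1145576033981 274.0297578869614 207.61628949561606 [ 0.43856897 -0.07520263  1.06555249] [-2.13273238  2.19487111 -0.11127857]
wrist 61.126154070694604 280.9329157157689 211.90559746511977 [0.13096711 0.61540343 0.38409807] [2.365521   1.70034714 0.22884488]
```

View pics/top0.png

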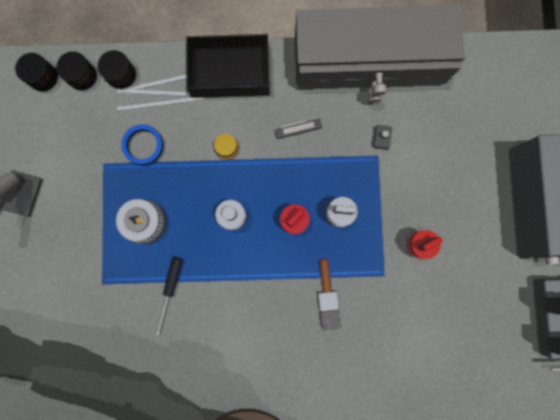

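View pics/scene0.png

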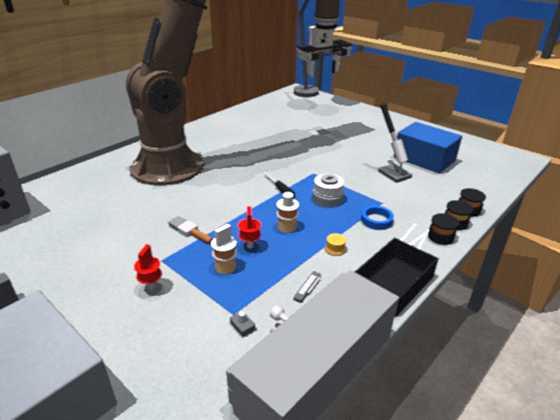

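The top view shows the candidates:
- silver tab reel at (342,211)
- red lookalikes at (295,219) and (425,244)
- round-knob spare at (231,214)

The silver one with the flat tab fits the description. The winder is at (139,221). I'll check the choice in one close crop.

```bash
python3 - <<'E'
from h import *
import pickle
t=pickle.load(open("top.pkl","rb"));s=pickle.load(open("scene.pkl","rb"))
def cr(c,u,v,r=32): return cv2.resize(c["image"][v-r:v+r,u-r:u+r],(380,290*380//290),interpolation=cv2.INTER_CUBIC)[:,:]
a=np.hstack([cr(t,342,211),cr(t,139,221)]); b=np.hstack([cr(s,224,246),cr(s,328,190)])
save("crop1.png",cv2.resize(np.vstack([a,b]),(600,600)))
for z in(.14,.08): print(z,onz(t,342,211,z),onz(t,139,221,z))
E
```

```text
0.14 [ 0.52800887 -0.20325543  0.14      ] [0.519979   0.18895097 0.14      ]
0.08 [ 0.53380691 -0.2115566   0.08      ] [0.5252565  0.20607503 0.08      ]
```

View pics/crop1.png

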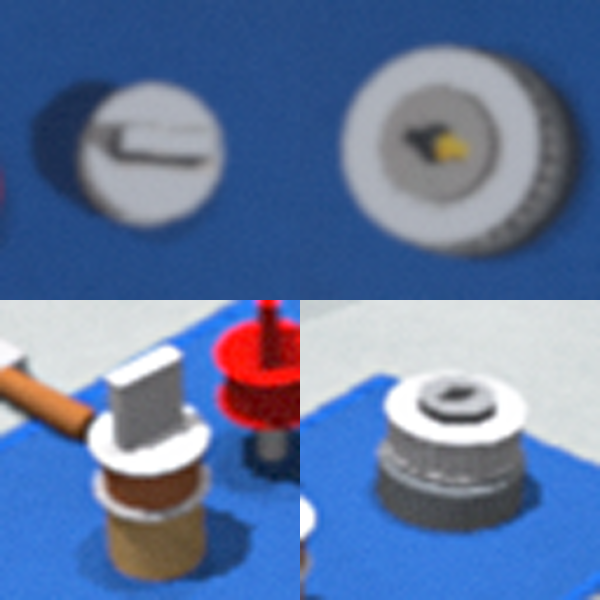

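The crop confirms it: a silver plate tab on aluminium flanges over copper in a wooden stand, with its length almost along the image's horizontal. The winder's hub shows a dark bore with brass visible inside. Next I'll work out the viewing poses for the wrist camera.

```bash
python3 - <<'E'
from h import *
import pickle
w=pickle.load(open("wrist.pkl","rb"));o=observe()
T=rot(o["ee_rot"]);print(T.round(3))
A=rot(w["attitude"]);print("cam axes in tool\n",(T.T@A).round(3),"pos in tool",T.T@(np.array(w["xyz"])-o["position"]))
t=pickle.load(open("top.pkl","rb"));s=pickle.load(open("scene.pkl","rb"))
print(A[:,2], (np.array(w["xyz"])+A[:,2]*(.075-w["xyz"][2])/A[2,2])-o["position"])
E
```

```text
[[-0.948  0.319 -0.   ]
 [ 0.319  0.948 -0.001]
 [-0.    -0.001 -1.   ]]
cam axes in tool
 [[ 0.    -0.964 -0.266]
 [ 1.     0.    -0.   ]
 [ 0.    -0.266  0.964]] pos in tool [ 0.07230309  0.00021579 -0.15796703]
[ 0.25190679 -0.0861353  -0.96391062] [ 0.0123713  -0.00415312 -0.15113927]
```

Emit:
{"api": "drive_tool", "payload": {"steps": [[0,25,-29.6,1,-0.07],[0,25,-29.6,1,-0.07],[0,25,-29.6,1,-0.07],[0,25,-29.6,1,-0.07],[0,25,-29.6,1,-0.07],[0,25,-29.6,1,-0.07],[0,25,-29.6,0,-0.07],[0,25,-29.6,0,-0.07],[0,25,-29.6,0,-0.07],[0,25,-29.6,0,-0.07],[0,25,-29.6,0,-0.07],[0,25,-29.6,0,-0.07],[0,25,-29.6,0,-0.07],[0,0,0,0,0],[0,0,0,0,0]]}}

```text
clock: 1.4
position: [0.5257, 0.2049, 0.2326]
ee_rot: [1.825, 2.556, -0.001]
force: [-0.3, 0.1, -0.4]
width: 1.002
gripper_force: 0.0
```

```bash
python3 - <<'E'
from h import *
import pickle
c=get_image("wrist"); pickle.dump(c,open("w1.pkl","wb"));o=observe();print(o["clock"],o["position"],rot(o["ee_rot"])[:,1],proj(c,[.525,.207,.075]))
save("w1.png",cv2.resize(c["image"],(784,588)))
E
```

```text
1.45 [0.52447736 0.207029   0.23240738] [ 9.44490521e-01  3.28537956e-01 -6.83136724e-04] (np.float64(281.45462976677686), np.float64(193.53127967015922))
```

View pics/w1.png

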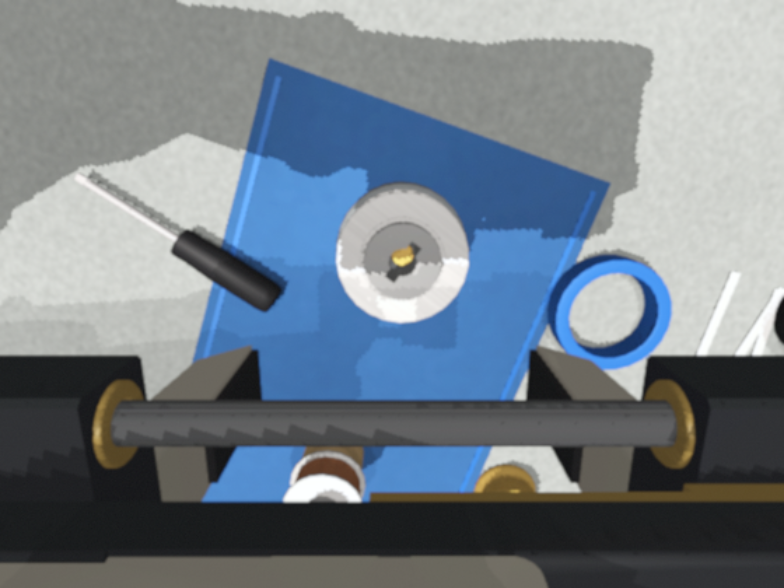

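The wrist view shows the hub near (402,262) in this 1.4x picture, that is (287,187) in the raw image. The bore is dark with brass, and its keyways run from lower-left to upper-right. I'll rectify the hub plane and measure there.

```bash
cat >> h.py <<'E'
def rect(c,x0,y0,z,half=.032,n=480):
    # top-down orthographic patch of plane z: col->x, row->-y
    P=[(x0-half,y0+half),(x0+half,y0+half),(x0+half,y0-half),(x0-half,y0-half)]
    src=np.float32([proj(c,(x,y,z)) for x,y in P]); dst=np.float32([[0,0],[n,0],[n,n],[0,n]])
    return cv2.warpPerspective(c["image"],cv2.getPerspectiveTransform(src,dst),(n,n),flags=cv2.INTER_CUBIC)
E
python3 - <<'E'
from h import *
import pickle
c=pickle.load(open("w1.pkl","rb"))
p=onz(c,287,187,.075);print(p)
save("r1.png",rect(c,round(p[0],3),round(p[1],3),.075))
E
```

```text
[0.52777113 0.21433629 0.075     ]
```

View pics/r1.png

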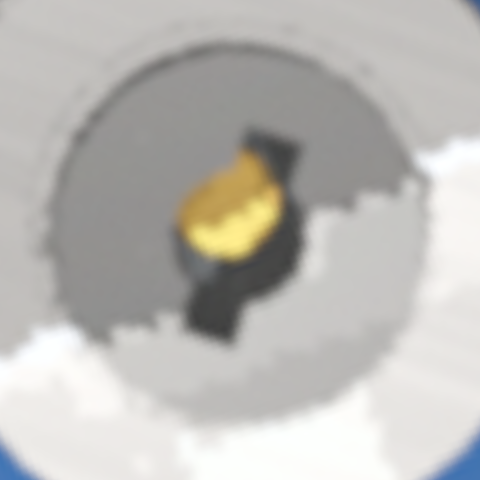

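The rectified hub (7.5 px/mm) has its rim centred near (241,234). The keyway ends are near (275,140) and (212,335), so the azimuth is about 72°. I'll refine that with a mask and view the reel next.

```bash
python3 - <<'E'
from h import *
import pickle
c=pickle.load(open("w1.pkl","rb"))
im=rect(c,.528,.214,.075); hsv=cv2.cvtColor(im,cv2.COLOR_RGB2HSV)
m=((hsv[...,2]<110)|((hsv[...,1]>90)&(hsv[...,0]<40))).astype(np.uint8)
yy,xx=np.mgrid[:480,:480]; m[(xx-241)**2+(yy-234)**2>130**2]=0
m=cv2.morphologyEx(m,cv2.MORPH_CLOSE,np.ones((9,9)));k=max(cv2.findContours(m,0,2)[0],key=cv2.contourArea)
h=cv2.convexHull(k); M=cv2.moments(h);print("hull c",M["m10"]/M["m00"],M["m01"]/M["m00"],"area mm2",cv2.contourArea(k)/56)
print("bbox",cv2.boundingRect(k))
pts=np.argwhere(m)[:,::-1]-np.array([241,234.]); far=np.hypot(*pts.T)>75
for s in(1,-1):
    q=pts[far&(pts[:,1]*s>0)].mean(0);print(q+[241,234],np.degrees(np.arctan2(-q[1],q[0])))
E
```

```text
hull c 239.97344983887527 233.83829101597078 area mm2 294.67857142857144
bbox (177, 132, 125, 208)
[210.47225647 317.53945746] -110.07377125108113
[270.99319728 151.35435993] 70.05349497624698
```

Emit:
{"api": "drive_tool", "payload": {"steps": [[0,0,-40,0,-0.03],[0,0,-40,0,-0.03],[0,0,-40,0,-0.03],[0,0,-40,0,-0.03],[0,1,-40,0,-0.03],[0,1,-40,0,-0.03],[0,1,-40,0,-0.03],[0,1,-40,0,-0.03],[0,1,-40,0,-0.03],[0,1,-40,0,-0.03],[0,0,-15,0,-0.04],[0,0,0,0,0],[0,0,0,0,0]]}}

```text
clock: 2.53
position: [0.5306, -0.2063, 0.2324]
ee_rot: [-2.224, -2.217, -0.0]
force: [-0.6, 0.9, 0.0]
width: 0.997
gripper_force: 0.0
```

```bash
python3 - <<'E'
from h import *
import pickle
c=get_image("wrist"); pickle.dump(c,open("w2.pkl","wb"));o=observe();print(o["clock"],o["position"],rot(o["ee_rot"])[:,1],proj(c,[.53,-.208,.123]))
t=rect(c,.530,-.208,.123,.045,400)
save("w2.png",np.hstack([cv2.resize(c["image"],(400,300))[:, :],]) if 0 else np.hstack([np.vstack([cv2.resize(c["image"],(400,300)),np.zeros((100,400,3),np.uint8)]),t]))
E
```

```text
2.5833 [ 0.53083906 -0.2050878   0.23231953] [ 9.99999412e-01 -9.19967976e-04 -5.74044161e-04] (np.float64(281.04696598706477), np.float64(211.90758154559825))
```

View pics/w2.png

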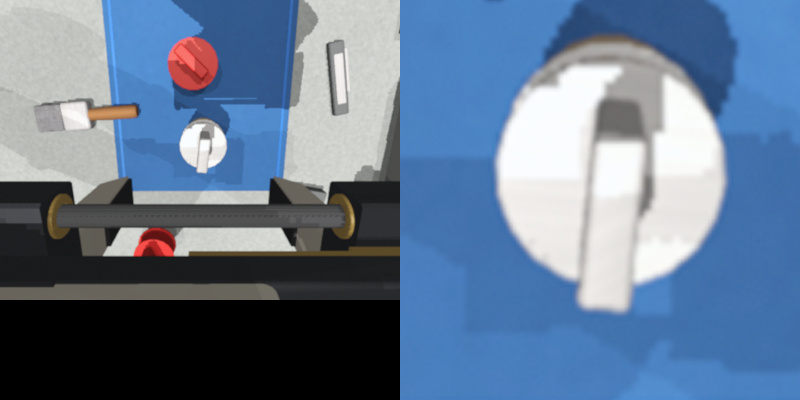

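The patch (4.44 px/mm) shows the tab's top face with corners near (195,140), (245,140), (230,310) and (180,305). That puts its centre near (0.533,-0.213) with the length at about 85° azimuth. I'll cross-check against the flange circle.

```bash
python3 - <<'E'
from h import *
import pickle
from scipy.optimize import least_squares
c=pickle.load(open("w2.pkl","rb"))
im=rect(c,.532,-.212,.078,.045,450); hsv=cv2.cvtColor(im,cv2.COLOR_RGB2HSV)
m=(hsv[...,1]<70).astype(np.uint8); k=max(cv2.findContours(m,0,1)[0],key=cv2.contourArea)[:,0,:].astype(float)
P=np.c_[.532+(k[:,0]-225)/5000,-.212-(k[:,1]-225)/5000]
r=least_squares(lambda v:np.hypot(P[:,0]-v[0],P[:,1]-v[1])-v[2],[.532,-.212,.03],loss="cauchy",f_scale=.0005)
print("flange",r.x,np.median(abs(r.fun)))
# tab top rectangle edges at z=.123
im=rect(c,.5328,-.2132,.123,.03,480);g=cv2.cvtColor(im,cv2.COLOR_RGB2GRAY)
print("profile rows (thickness) edges")
for row in (120,200,260,320,370):
    print(row, g[row,160:330:6].tolist())
t=pickle.load(open("top.pkl","rb"))
print("top-cam hub/px", proj(t,(.5281,.2148,.075)), "tabtop",proj(t,(.5328,-.2132,.123)),"flange",proj(t,(*r.x[:2],.078)))
tm=cv2.cvtColor(t["image"],cv2.COLOR_RGB2HSV)[...,1]<70
n,l,s,cc=cv2.connectedComponentsWithStats(tm.astype(np.uint8))
for u,v in((345,218),(120,221)): print(s[l[v,u]],cc[l[v,u]])
E
```

```text
flange [ 0.53271486 -0.21264831  0.03048668] 0.0003791983394411131
profile rows (thickness) edges
120 [252, 252, 252, 246, 238, 233, 213, 192, 206, 237, 249, 252, 252, 252, 252, 252, 252, 252, 252, 252, 251, 243, 225, 191, 163, 181, 225, 248, 252]
200 [234, 234, 235, 235, 227, 197, 183, 205, 228, 237, 237, 236, 234, 233, 232, 231, 229, 228, 227, 223, 210, 181, 144, 122, 134, 182, 218, 231, 233]
260 [236, 236, 236, 226, 194, 183, 206, 229, 238, 239, 237, 236, 234, 232, 231, 229, 228, 226, 221, 207, 192, 210, 228, 232, 232, 234, 236, 235, 233]
320 [235, 236, 231, 210, 194, 209, 227, 235, 236, 234, 233, 232, 230, 229, 228, 227, 226, 222, 208, 201, 226, 246, 250, 250, 249, 250, 250, 250, 248]
370 [106, 105, 124, 169, 205, 226, 234, 235, 233, 232, 231, 230, 229, 229, 228, 227, 224, 211, 185, 152, 130, 123, 123, 124, 123, 123, 123, 122, 123]
top-cam hub/px (np.float64(135.4749336983053), np.float64(219.9422124099809)) tabtop (np.float64(345.79282759211884), np.float64(209.29560405850452)) flange (np.float64(342.42307270691214), np.float64(211.60956012391003))
[326 197  31  30 738] [341.34552846 211.58672087]
[ 116  199   50   44 1688] [140.34952607 220.65936019]
```

```bash
python3 - <<'E'
from h import *
import pickle
w0=pickle.load(open("wrist.pkl","rb"));w1=pickle.load(open("w1.pkl","rb"));w2=pickle.load(open("w2.pkl","rb"))
for c in(w0,w1,w2):
    A=rot(c["attitude"]); Tt=A@np.array([[0,-.964,-.266],[1,0,0],[0,-.266,.964]]).T
    print(np.array(c["xyz"])-Tt@np.array([.0723,.0002,-.158]), Tt[:,1])
o=observe();print(o["position"])
E
```

```text
[0.19939824 0.59194362 0.22611162] [ 0.31884548  0.94780572 -0.00136962]
[0.52515973 0.20461542 0.23263709] [ 9.45626098e-01  3.25255571e-01 -3.11251231e-04]
[ 0.52980105 -0.20657028  0.232462  ] [ 9.99995979e-01 -2.72429549e-03 -7.86972276e-04]
[ 0.53083906 -0.2050878   0.23231953]
```

Emit:
{"api": "drive_tool", "payload": {"steps": [[0,1,-2.5,-30,-0.047],[0,1,-2.5,-30,-0.047],[0,0,0,-30,0],[0,0,0,0,0],[0,0,0,0,0]]}}

```text
clock: 3.0
position: [0.5321, -0.2097, 0.142]
ee_rot: [-2.321, -2.112, 0.002]
force: [-0.7, 0.4, 0.3]
width: 1.001
gripper_force: 0.0
```

```bash
python3 - <<'E'
from h import *
for i in range(4):
    c=get_image("wrist");o=observe();A=rot(c["attitude"]); Tt=A@np.array([[0,-.964,-.266],[1,0,0],[0,-.266,.964]]).T
    print(o["position"],np.array(c["xyz"])-Tt@np.array([.0723,.0002,-.158]),Tt[:,1])
E
```

```text
[ 0.53307559 -0.2108      0.14350983] [ 0.53122814 -0.20995287  0.14206557] [ 0.99559528 -0.09368856 -0.0035358 ]
[ 0.53364983 -0.21154559  0.1443184 ] [ 0.5322484  -0.21103352  0.14359341] [ 9.95528148e-01 -9.44642837e-02 -4.52499444e-04]
[ 0.53386571 -0.21200605  0.14468935] [ 0.53280678 -0.21177662  0.14442841] [ 0.99546028 -0.0951654   0.00154107]
[ 0.53379765 -0.21225828  0.144701  ] [ 0.53299583 -0.21224338  0.14476889] [ 0.99540052 -0.09576691  0.00255143]
```

Emit:
{"api": "drive_tool", "payload": {"steps": [[0,0,0,-20,0],[0,0,0,-20,0],[0,0,0,-10,0],[0,0,0,-7,0],[0,0,0,0,0],[0,0,0,0,0],[0,0,0,0,0]], "grip_force": 45}}

```text
clock: 3.78
position: [0.5331, -0.2128, 0.0867]
ee_rot: [2.327, 2.109, 0.001]
force: [-0.0, 0.2, 0.4]
width: 1.0
gripper_force: 0.0
```

Emit:
{"api": "drive_tool", "payload": {"steps": [[1,0,0,0,0],[1,0,0,0,0],[1,0,0,0,0],[1,0,0,0,0],[1,0,0,0,0],[1,0,0,0,0],[1,0,0,0,0],[1,0,0,0,0],[1,0,0,0,0]]}}

```text
clock: 4.53
position: [0.5324, -0.2125, 0.0857]
ee_rot: [-2.328, -2.11, 0.0]
force: [0.7, -0.5, -0.4]
width: 0.4
gripper_force: 0.0
```

Emit:
{"api": "drive_tool", "payload": {"steps": [[1,0,0,0,0],[1,0,0,0,0],[1,0,0,0,0],[1,0,0,0,0],[1,0,0,0,0],[1,0,0,0,0],[1,0,0,0,0]]}}

```text
clock: 5.12
position: [0.5323, -0.2124, 0.0856]
ee_rot: [-2.327, -2.11, 0.0]
force: [0.1, -0.4, -3.1]
width: 0.127
gripper_force: 45.0
```

Emit:
{"api": "drive_tool", "payload": {"steps": [[1,0,0,8,0],[1,0,0,12,0],[1,0,0,20,0],[1,0,0,25,0],[1,0,0,25,0],[1,0,0,25,0],[1,0,0,25,0],[1,0,0,20,0],[1,0,0,10,0],[1,0,0,0,0],[1,0,0,0,0]]}}

```text
clock: 6.03
position: [0.5323, -0.2124, 0.2558]
ee_rot: [2.327, 2.11, 0.001]
force: [-0.6, 0.2, -3.0]
width: 0.129
gripper_force: 45.0
```

```bash
python3 - <<'E'
from h import *
c=get_image("scene");o=observe();print(o["position"],o["force"],o["gripper_force"],o["width"])
u,v=map(int,proj(c,o["position"]-[0,0,.05]));save("s1.png",cv2.resize(c["image"][max(v-110,0):v+150,max(u-130,0):u+217],None,fx=2,fy=2))
E
```

```text
[ 0.53188932 -0.21207805  0.25488625] [ 0.25640136 -0.54431498 -4.42132712] 44.99235391616821 0.12915529586936958
```

View pics/s1.png

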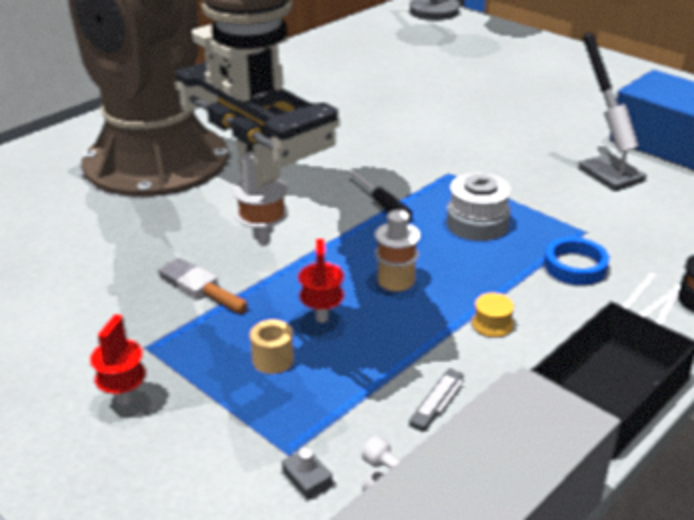

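The reel hangs upright in the gripper at crop (262,215), its stand at (272,345) is empty, and the other things stand where they were. Next I'll carry it over the winder.

Emit:
{"api": "drive_tool", "payload": {"steps": [[1,0,10,0,0],[1,0,22,0,-0.02],[1,0,30,0,-0.02],[1,-0.5,35,0,-0.02],[1,-0.5,35,0,-0.025],[1,-0.5,35,0,-0.025],[1,-0.5,35,0,-0.025],[1,-0.5,35,0,-0.025],[1,-0.5,35,0,-0.025],[1,-0.5,35,0,-0.025],[1,-0.5,35,0,-0.025],[1,0,30,0,-0.02],[1,0,25,0,0],[1,0,18,0,0],[1,0,9,0,0],[1,0,3,0,0],[1,0,0,0,0],[1,0,0,0,0],[1,0,0,0,0],[1,0,0,0,0]]}}

```text
clock: 7.75
position: [0.5287, 0.213, 0.2559]
ee_rot: [2.579, 1.794, 0.0]
force: [0.9, -0.3, -3.6]
width: 0.129
gripper_force: 45.0
```

```bash
python3 - <<'E'
from h import *
import pickle
c=get_image("wrist");o=observe();A=rot(c["attitude"]); Tt=A@np.array([[0,-.964,-.266],[1,0,0],[0,-.266,.964]]).T
print(o["clock"],o["position"],rot(o["ee_rot"])[:,1],np.array(c["xyz"])-Tt@np.array([.0723,.0002,-.158]),Tt[:,1])
pickle.dump(c,open("w3.pkl","wb"))
print(proj(c,(.5281,.2148,.075)),proj(c,o["position"]-[0,0,.0806]))
s=get_image("scene");pickle.dump(s,open("s3.pkl","wb"));print(o["position"],observe()["position"])
print(proj(s,(.5281,.2148,.075)),proj(s,o["position"]-[0,0,.0806]))
a=cv2.resize(c["image"][100:300,180:380],(400,400));u,v=map(int,proj(s,(.5281,.2148,.13)));b=cv2.resize(s["image"][v-65:v+65,u-65:u+65],(400,400),interpolation=cv2.INTER_CUBIC);print(u,v)
save("p3.png",np.hstack([a,b]))
E
```

```text
7.8 [0.52868101 0.21329529 0.25590618] [ 9.37663051e-01 -3.47545630e-01  1.96920079e-04] [0.52768496 0.21283356 0.25597115] [ 9.37659918e-01 -3.47554136e-01 -2.07594871e-05]
(np.float64(280.4279509668252), np.float64(188.77930697958308)) (np.float64(281.75404985719376), np.float64(219.6520323044071))
[0.52868101 0.21329529 0.25590618] [0.5286448  0.21360219 0.25590193]
(np.float64(328.88564323119596), np.float64(177.48477053434354)) (np.float64(331.3848599572558), np.float64(147.19221148288443))
330 161
```

View pics/p3.png

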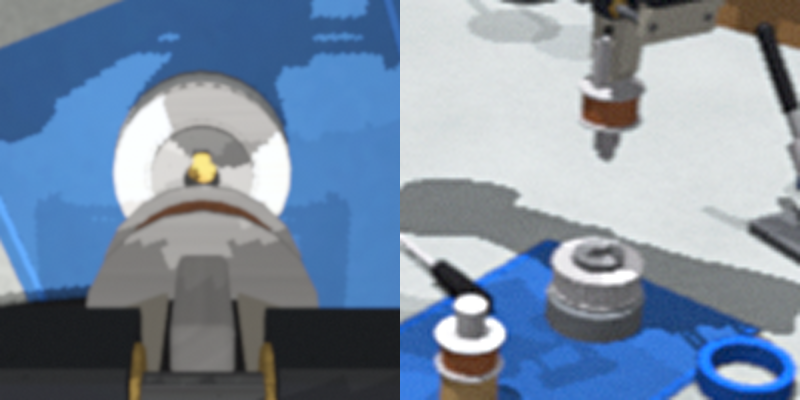

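The wrist crop shows the hub's centre at column 202 and the reel's flange at column 201.5, so they are laterally aligned. The keyways appear vertical, in line with the tab. The scene crop shows the reel tip at (607,158), upright above the hub at (598,255). Next I'll descend.

Emit:
{"api": "drive_tool", "payload": {"steps": [[1,-0.4,1,-10,0],[1,0,0,-20,0],[1,0,0,-25,0],[1,0,0,-20,0],[1,0,0,-12,0],[1,0,0,-7,0],[1,0,0,0,0],[1,0,0,0,0],[1,0,0,0,0],[1,0,0,0,0]]}}

```text
clock: 8.68
position: [0.5288, 0.2157, 0.1627]
ee_rot: [2.577, 1.797, 0.003]
force: [0.1, 1.4, -4.2]
width: 0.129
gripper_force: 45.0
```

Emit:
{"api": "drive_tool", "payload": {"steps": [[1,0,0,-3,0],[1,0,0,-3,0],[1,0,0,-3,0],[1,0,0,0,0],[1,0,0,0,0]]}}

```text
clock: 9.1
position: [0.5279, 0.2154, 0.1525]
ee_rot: [-2.577, -1.797, 0.001]
force: [-0.5, 0.0, -2.4]
width: 0.131
gripper_force: 45.0
```

Emit:
{"api": "drive_tool", "payload": {"steps": [[1,0,0,-2,0],[1,0,0,-2,0],[1,0,0,0,0],[1,0,0,0,0]]}}

```text
clock: 9.43
position: [0.5281, 0.2155, 0.1486]
ee_rot: [2.577, 1.797, -0.0]
force: [-0.5, 0.3, -3.2]
width: 0.129
gripper_force: 45.0
```

Tip 7 mm in, no contact. On to the keys' level (TCP about 0.1436).

Emit:
{"api": "drive_tool", "payload": {"steps": [[1,0,0,-2,0],[1,0,0,-2,0],[1,0,0,-2,0],[1,0,0,-2,0],[1,0,0,0,0],[1,0,0,0,0],[1,0,0,0,0]]}}

```text
clock: 10.02
position: [0.5282, 0.2154, 0.1407]
ee_rot: [2.577, 1.796, 0.0]
force: [0.5, -1.2, -4.6]
width: 0.128
gripper_force: 45.0
```

Emit:
{"api": "drive_tool", "payload": {"steps": [[1,0,0,-2,0],[1,0,0,-2,0],[1,0,0,-2,0],[1,0,0,-2,0],[1,0,0,-2,0],[1,0,0,0,0],[1,0,0,0,0],[1,0,0,0,0]]}}

```text
clock: 10.68
position: [0.5282, 0.2154, 0.1306]
ee_rot: [2.577, 1.796, 0.0]
force: [3.3, -0.2, -5.5]
width: 0.127
gripper_force: 45.0
```

Emit:
{"api": "drive_tool", "payload": {"steps": [[1,0.3,0,-2,0],[1,0.2,0,-2,0],[1,0,0,-2,0],[1,0,0,-2,0],[1,0,0,-2,0],[1,0,0,0,0],[1,0,0,0,0],[1,0,0,0,0]]}}

```text
clock: 11.35
position: [0.5286, 0.2156, 0.1209]
ee_rot: [-2.577, -1.797, -0.0]
force: [0.6, -0.4, 3.2]
width: 0.127
gripper_force: 45.0
```

Emit:
{"api": "drive_tool", "payload": {"steps": [[1,0,0,-2,0],[1,0,0,-2,0],[1,0,0,-1,0],[1,0,0,0,0],[1,0,0,0,0]]}}

```text
clock: 11.77
position: [0.5286, 0.2157, 0.1159]
ee_rot: [-2.577, -1.797, -0.0]
force: [-1.3, -1.0, 5.9]
width: 0.124
gripper_force: 45.0
```

Emit:
{"api": "drive_tool", "payload": {"steps": [[1,0,0,-0.7,0],[1,0,0,-0.7,0],[1,0,0,0,0],[1,0,0,0,0]]}}

```text
clock: 12.1
position: [0.5286, 0.2157, 0.1155]
ee_rot: [-2.577, -1.796, -0.001]
force: [-5.9, -0.9, 17.6]
width: 0.128
gripper_force: 45.0
```

Force rose sharply at TCP 0.1155, where the flange should be flush. I'll check with one look and that it holds steady.

```bash
python3 - <<'E'
from h import *
s=get_image("scene");w=get_image("wrist");o=observe();print(o["clock"],o["position"],o["force"])
u,v=map(int,proj(s,(.5281,.2148,.1)));a=cv2.resize(s["image"][v-45:v+45,u-45:u+45],(400,400),interpolation=cv2.INTER_CUBIC)
save("p4.png",np.hstack([a,cv2.resize(w["image"][100:300,180:380],(400,400))]))
E
```

```text
12.2 [0.52861565 0.21566502 0.11551284] [-5.08167595 -1.69368028 17.59837414]
```

View pics/p4.png

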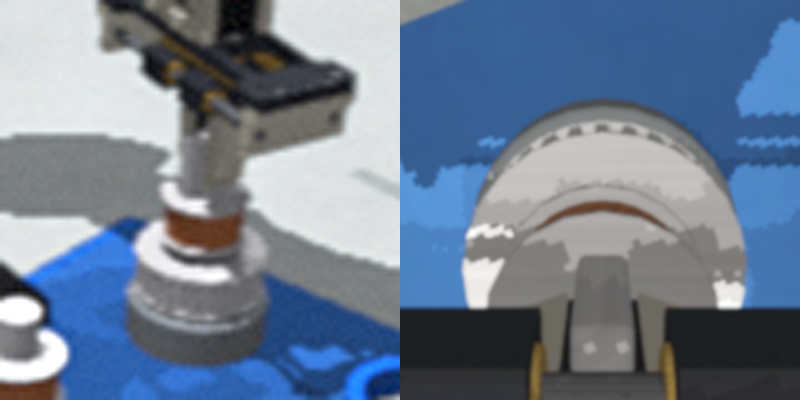

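The reel sits on the hub, with its lower flange directly over the hub step at (200,245) in the crop. I'll relieve the side load a little, press slightly more and confirm it stays put.

Emit:
{"api": "drive_tool", "payload": {"steps": [[1,-0.3,-0.1,-0.4,0],[1,0,0,0,0],[1,0,0,0,0],[1,0,0,0,0],[1,0,0,0,0],[1,0,0,0,0]]}}

```text
clock: 12.7
position: [0.5286, 0.2157, 0.1155]
ee_rot: [-2.576, -1.796, -0.002]
force: [-5.3, -1.6, 20.8]
width: 0.128
gripper_force: 45.0
```

```bash
python3 -c "
from cell import arm
print(arm.sign_off())"
```

```text
the job is handed in; nothing more can be done
None
```

I handed the job in at about 12.7 s with the copper reel fully home in the winder hub: both keys are in the keyways, and the gripper still holds the tab at 45 N while pressing down with about 20 N; nothing else on the bench was moved.

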